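# Fetch the long lock cylinder from the parts carousel

### The job

On the locksmith's bench, turn the parts carousel (it has a bar handle on top) until the compartment with the long lock cylinder lies in the cut-out of the clear cover, then lift that cylinder out and lay it in the shallow metal tray. Set it down in the tray rather than dropping it, and leave the short cylinder and the padlock in the carousel.

Things in the scene. Friction and masses are not known exactly. Their poses are not given: they have to be found in the camera images.
- handle (a point): Middle of the carousel's turning handle, on its vertical axis: a white plastic bar 60 mm long, 14 mm thick and 30 mm high (from 58 to 88 mm above the bench), just over the clear cover. x lies along the bar, z is up. It turns together with the disc below, either way, against light friction of about 0.06 N m, and stays where it is left.
- carousel (a joint): Angle the carousel has turned since the start (rad): 0 at the start, growing anticlockwise seen from above, from -3.1 to 3.1. Its disc is 320 mm across, its floor 20 mm above the bench, with five equal compartments between radial walls 3 mm thick and 10 mm high; the parts lie about 110 mm from the axis.
- mouth (a point): Middle of the cut-out in the clear cover, 110 mm from the carousel's axis on the robot's side, at the height of the disc's floor. x points to the axis, z up. The cut-out is 164 mm wide (y), starts 45 mm from the axis and is open towards the robot. The fixed cover, 350 by 350 mm, its top 56 and underside 52 mm above the bench, bars the rest of the disc from above.
- long_center (a point): Middle, 8.5 mm above what it lies on, of the long lock cylinder: steel, a round barrel 17 mm thick with a 10 mm thick web along it, 70 mm long (x), 33 mm wide (y), 17 mm high (z), lying on its side, dark cam at mid-length, 0.15 to 0.3 kg. It starts under the cover in one of the two compartments next to the cut-out, 55 to 90 degrees round from it.
- half_center (a point): Middle of the short lock cylinder: the same profile, but only 40 mm long with its cam near one end, lying in the compartment on the other side. To be left in the carousel.
- padlock_center (a point): Middle, 9 mm up, of a brass padlock about 60 by 40 by 18 mm, lying in a rear compartment. To be left in the carousel.
- tray: The fixed shallow open aluminium tray, 130 mm (its x) by 170 mm (its y) outside, 18 mm high, walls and floor 3 mm thick; the origin is the centre of its underside, on the bench. It stands on the one side of the carousel, a cardboard scrap carton 150 by 180 by 55 mm on the other.

How it is judged:
By the outcome, as a careful person would: the job done as asked, in the order asked, and still so for the second after the job is handed in, with the robot touching nothing.
It also fails if it takes over 51 s, if anything falls off the work surface, if the arm or the gripper's body presses on something with over 40 N, if the wrist force passes 120 N, or if a joint passes its speed limit or range.

### The arm

A 7-joint arm with a two-finger parallel gripper is mounted at the origin on the work surface. World frame = base frame: x ahead of the robot, y to its left, z up, the work surface at z = 0. Lengths are in m, angles in rad, forces in N, time in s.
With the tool pointing down it reaches from about 0.4 to 0.85 m from the base axis. Payload 10.4 kg.
Tool frame: the origin (TCP) lies at the very end of the fingers, on their centre line; the grasp point (between the pads) lies 19 mm behind it; z points along the fingers, y is the line along which they close (so a half turn about z gives the same grasp; the last joint's range is limited). The gripper opens to 87 mm and grips with 3 to 60 N. Pads are 19 mm wide; open, the fingers measure 117 mm over their backs; the gripper's body (75 mm by 190 mm) begins 51 mm behind the grasp point.
Start: joints at [1.278, 0.332, -0.065, 1.46, 0.022, 1.35, -0.088], TCP at [0.167, -0.602, 0.223] pointing down, gripper open.
Joint ranges: [-2.6, 2.6], [-0.5, 2.12], [-1.47, 1.34], [0.16, 2.42], [-1.27, 4.41], [0.06, 2.06], [-2.6, 2.6]. Speed limits (rad/s): [2.22, 2.22, 2.79, 2.79, 3.14, 3.14, 3.14].

### API

Orientations are given as a unit quaternion [x, y, z, w].
In Python, from bench import * gives the robot as it stands.
- The arm moves only by the tool step_arm, never from a script. Its arguments are lists of equal length, an entry for each row: "delta_pos": the shift along the world's x, y, z in units of 25 mm (1.0 is 25 mm), a list of three; "turn": the turn about the world's z in units of 0.12 rad (1.0 is 0.12 rad). In form: {"delta_pos": [[tx, ty, tz], ...], "turn": [turn, ...]}. A call has 1 to 12 rows; each row shifts and turns the commanded pose from where the row before left it; what a row does not reach is not made up. A row lasts 1/10 s, in which the tool goes at most 50 mm and 8.59 degrees, less where a joint would pass 70% of its speed; a pose out of reach is approached as far as the arm can. A call with a number of a shift or a turn outside -1 to 1 is refused whole. A call with a gripper value outside its range is refused whole. "grip" is the closure, from 0 (fully open) to 1 (shut), set as the call begins (left out, the last holds). The fingers move at their own pace and stop on an object; "newtons" is the grip in N (left out, the last holds). Time passes only in rows, so rows that do not move let the fingers close. It gives the time, the measured TCP pose, the force, the opening and the grip force at its end, in the units of the state.
- read_state(): the state, without advancing time (a new reading comes with each control period).
- camera(name): name is "scene" or "top"; returns a dict with "image" (400x640x3 uint8, red, green, blue), "z_map" (400x640 float32, m along the optical axis (not along the pixel's ray), 0 where there is no reading), "mtx" (3x3 intrinsics, pixels), "view" (4x4, takes a point from world to camera coordinates). Camera axes: x right, y up, looking along -z (the intrinsics and any distortion apply to the point x, -y, -z); pixel columns grow to the right and rows downward; lengths in m; the calibration is good to about 2 mm. A picture is of the moment at which its call begins.
- close_job(): hands the job in; it is judged then, once.
The state is a dict: "time": time; "joint_positions": joint angles; "joint_vel": joint speeds; "joint_torque": joint torques, N m; "ee_pos": TCP position; "eef_rot": TCP orientation; "ft_force": force on the tool from outside, world axes, zero at the start; "torque": the same for the moment, N m; "width": finger opening in m; "grip_force": force on a finger pad.
Only numpy, scipy, OpenCV 4.12 (cv2) and the standard library are available. Lean on these libraries where they do the work, as an engineer would, in place of code of your own. Each camera call takes 0.05 s, during which the arm holds its last target. There are 200 camera calls.

## Working session

There is one attempt and no reset: what is moved stays moved. The work goes in short steps, Python scripts to look and compute and a tool call to move; the robot and the scene stay as the last step left them, time stands still between calls to the robot, and variables do not carry over. Pictures are saved under pics/ and viewed, at most 10 in all, crops included, and the job is handed in when it is done.

Besides the shell and the picture viewer there is one more tool, called after "Request:" as name(argument=value, ...) on one line, values as JSON. step_arm: Moves the arm, as the interface text tells. Shifts and turns lie within -1 to 1; 1 stands for 25 mm of shift or 0.12 rad of turn. Its arguments: {"type":"object","properties":{"delta_pos":{"type":"array"},"turn":{"type":"array"},"grip":{"type":"number"},"newtons":{"type":"number"}},"required":["delta_pos","turn"]}

```bash
mkdir -p pics
cat > h.py <<'E'
from bench import *
import numpy as np, cv2
def shot(n,name):
    c=camera(n); cv2.imwrite(f'pics/{name}.png',c['image'][:,:,::-1]); np.savez(f'pics/{name}.npz',**c); return c
def load(name): return np.load(f'pics/{name}.npz')
def ray(c,u,v):
    K=c['mtx'];V=c['view'];d=np.linalg.inv(K)@[u,v,1.];d=np.array([d[0],-d[1],-d[2]])
    R=V[:3,:3];return -R.T@V[:3,3],R.T@d   # origin, dir (unit depth)
def atz(c,u,v,z):
    o,d=ray(c,u,v);return o+d*(z-o[2])/d[2]
def dep(c,u,v):
    o,d=ray(c,u,v);z=np.median(c['z_map'][int(v)-1:int(v)+2,int(u)-1:int(u)+2]);return o+d*z
def tri(c1,p1,c2,p2):
    o1,d1=ray(c1,*p1);o2,d2=ray(c2,*p2);s=np.linalg.lstsq(np.c_[d1,-d2],o2-o1,rcond=None)[0]
    a=o1+d1*s[0];b=o2+d2*s[1];return (a+b)/2,np.linalg.norm(a-b)
E
python3 - <<'E'
from h import *
a=shot('top','top0');b=shot('scene','sc0')
for c in(a,b):print(c['mtx'].tolist(),c['view'].round(3).tolist())
s=read_state();print(s)
E
```

```text
[[387.6758418219531, 0.0, 315.6513345271738], [0.0, 387.6758418219531, 197.79200287519348], [0.0, 0.0, 1.0]] [[-0.006, -1.0, -0.021, 0.011], [0.984, -0.009, 0.18, -0.577], [-0.181, -0.02, 0.983, -0.979], [0.0, 0.0, 0.0, 1.0]]
[[404.16439849766505, 0.0, 320.296386513045], [0.0, 404.16439849766505, 201.57777846037186], [0.0, 0.0, 1.0]] [[-0.719, 0.695, 0.003, 0.398], [-0.578, -0.601, 0.552, 0.285], [0.385, 0.395, 0.834, -1.471], [0.0, 0.0, 0.0, 1.0]]
{'time': 0.1, 'joint_positions': array([ 1.27841866,  0.33280595, -0.06468134,  1.46085133,  0.02161182,
        1.34988806, -0.08851267]), 'joint_vel': array([ 7.56319790e-05, -2.08314211e-04, -9.27314833e-04, -2.57908772e-03,
       -5.59249448e-04, -5.38718648e-04,  1.80142465e-03]), 'joint_torque': array([ 1.94459652e-03, -6.24542856e+01,  2.51632661e-02, -3.90719426e+01,
       -6.12480612e-02,  3.65888339e-02,  1.01167279e-05]), 'ee_pos': array([ 0.16646496, -0.60207123,  0.22183802]), 'eef_rot': array([ 9.90916671e-01,  1.34475857e-01, -1.20940268e-04, -6.16775033e-04]), 'ft_force': array([-1.19191964, -0.78134412, -0.07978673]), 'torque': array([-0.04845749,  0.01045407, -0.02075681]), 'grip_force': 0.0, 'width': 0.08689379922742452}
```

View pics/top0.png

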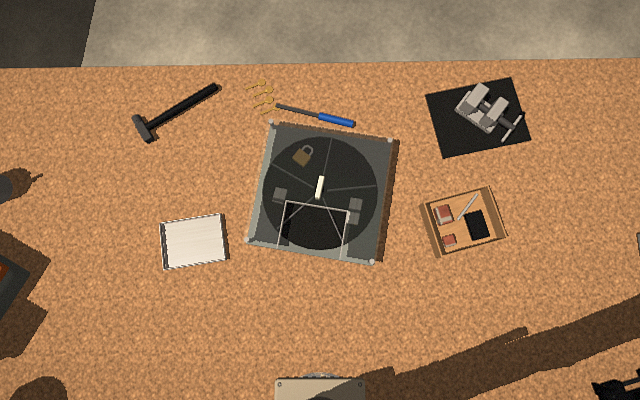

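View pics/sc0.png

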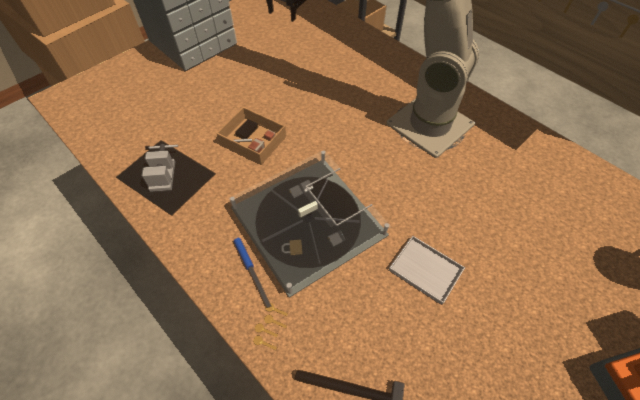

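The top view shows the carousel (handle at about 320,187), the tray at left (194,241), the carton at right (465,220), and the padlock at (303,156). Two grey cylinders sit at (280,194) and (355,208), and I need enlarged crops to tell which is the long one.

Run:
```python
from h import *
a=load('top0')['image'][110:275,235:410,::-1];b=load('sc0')['image'][150:310,225:395,::-1]
cv2.imwrite('pics/c1.png',cv2.resize(a,None,fx=3.6,fy=3.6,interpolation=cv2.INTER_CUBIC))
cv2.imwrite('pics/c2.png',cv2.resize(b,None,fx=3.6,fy=3.6,interpolation=cv2.INTER_CUBIC))
```

```text
(no output)
```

View pics/c1.png

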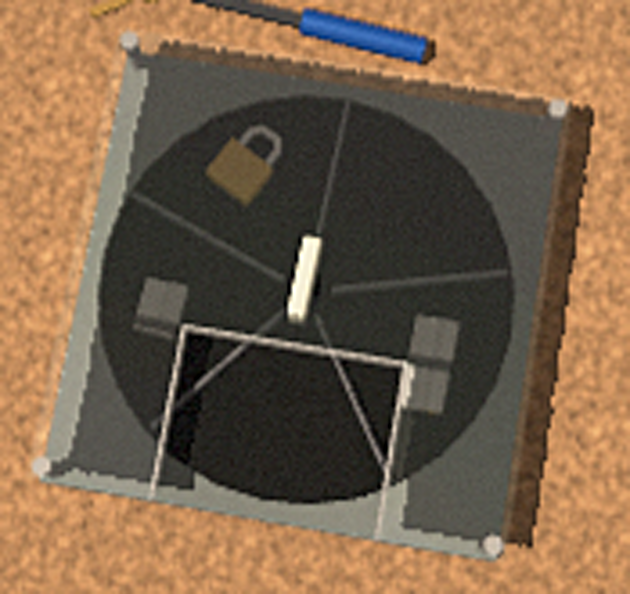

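View pics/c2.png

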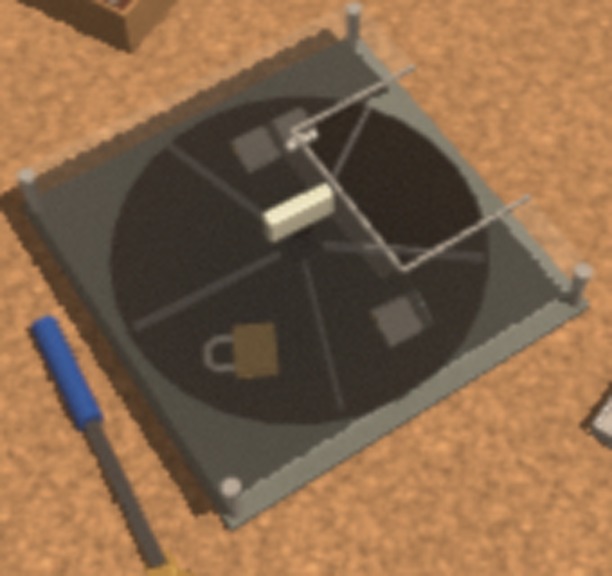

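The crops show the long cylinder on the right, at crop-1 (432,365), as two grey blocks with the dark cam between. The short one is at left (160,305). Handle top is at (305,277) in crop 1 and (297,203) in crop 2.

Run:
```python
from h import *
A=load('top0');B=load('sc0')
T=lambda u,v:(235+u/3.6,110+v/3.6);S=lambda u,v:(225+u/3.6,150+v/3.6)
for n,p,q in [('handle',T(306,276),S(297,203)),('long',T(432,365),S(275,138)),('half',T(161,302),S(398,321)),('padbody',T(240,170),S(257,350)),
 ('post1',T(129,41),S(232,487)),('post2',T(558,107),S(28,178)),('post3',T(493,545),S(353,12)),('post4',T(40,466),S(581,273)),('mouthcornerR',T(406,363),S(298,133)),('mouthcornerL',T(183,326),S(403,268))]:
    x,e=tri(A,p,B,q);print(n,x.round(4),round(e,4),'top@28mm',atz(A,*p,.028).round(4)[:2],'depth',dep(A,*p).round(3))
print('handle ends',[atz(A,*T(*p),.088).round(4)[:2] for p in((312,237),(298,319))])
print('long ends',[atz(A,*T(*p),.035).round(4)[:2] for p in((440,316),(423,413))])
for p,q in zip(((160,223),(223,213),(229,258),(164,270)),((390,268),(442,300),(463,266),(413,238))):
    print('tray',atz(A,*p,.018).round(4)[:2],atz(B,*q,.018).round(4)[:2])
x=[atz(A,*p,.018) for p in((160,223),(223,213),(229,258),(164,270))];print(np.mean(x,0))
print('traydepth',dep(A,195,241),dep(B,426,268))
for p in((430,190),(485,186),(508,234),(441,257)):print('carton',atz(A,*p,.055).round(3)[:2])
```

```text
handle [ 0.6004 -0.0056  0.0813] 0.0006 top@28mm [ 0.612  -0.0054] depth [ 0.599 -0.006  0.087]
long [ 0.5429 -0.099   0.0212] 0.0025 top@28mm [ 0.5427 -0.0994] depth [ 0.539 -0.097  0.055]
half [0.5939 0.1059 0.022 ] 0.0005 top@28mm [0.5929 0.105 ] depth [0.588 0.102 0.055]
padbody [0.6959 0.0463 0.0256] 0.0031 top@28mm [0.6962 0.045 ] depth [0.689 0.044 0.054]
post1 [0.7925 0.1293 0.053 ] 0.0006 top@28mm [0.8026 0.1326] depth [0.791 0.129 0.056]
post2 [ 0.7345 -0.196   0.0522] 0.0034 top@28mm [ 0.7439 -0.2018] depth [ 0.734 -0.197  0.057]
post3 [ 0.4084 -0.138   0.0486] 0.001 top@28mm [ 0.4091 -0.1409] depth [ 0.409 -0.137  0.058]
post4 [0.4679 0.1887 0.0517] 0.0015 top@28mm [0.4692 0.194 ] depth [0.467 0.188 0.057]
mouthcornerR [ 0.5391 -0.0758  0.0492] 0.0071 top@28mm [ 0.5444 -0.08  ] depth [ 0.54  -0.078  0.055]
mouthcornerL [0.5695 0.0858 0.0535] 0.0005 top@28mm [0.5742 0.0881] depth [0.569 0.085 0.055]
handle ends [array([ 0.6279, -0.0104]), array([0.5679, 0.    ])]
long ends [array([ 0.5788, -0.1058]), array([ 0.5058, -0.0914])]
tray [0.5167 0.4345] [0.5468 0.2754]
tray [0.5429 0.2617] [0.5171 0.4332]
tray [0.4206 0.2409] [0.3936 0.4145]
tray [0.3898 0.4151] [0.4251 0.26  ]
[0.46749626 0.33803547 0.018     ]
traydepth [0.46799638 0.34078465 0.001426  ] [0.46544891 0.34373669 0.00189677]
carton [ 0.594 -0.297]
carton [ 0.604 -0.442]
carton [ 0.476 -0.49 ]
carton [ 0.419 -0.315]
```

Checks: cover corner mean and handle put the axis at (0.600,-0.005), and the long cylinder lies at r=0.110, 68° anticlockwise of the mouth, so the carousel must turn clockwise by 1.19 rad. I move over the handle with the fingers closing across the bar.

Request:
step_arm(delta_pos=[[0.72, 0.99, 0], [0.72, 0.99, 0], [0.72, 0.99, 0], [0.72, 0.99, 0], [0.72, 0.99, 0], [0.72, 0.99, 0], [0.72, 0.99, 0], [0.72, 0.99, 0], [0.72, 0.99, 0], [0.72, 0.99, 0], [0.72, 0.99, 0], [0.72, 0.99, 0]], turn=[0.94, 0.94, 0.94, 0.94, 0.94, 0.94, 0.94, 0.94, 0.94, 0.94, 0.94, 0.94], grip=0)

```text
time: 1.3
ee_pos: [0.383, -0.3042, 0.2223]
eef_rot: [0.687, 0.727, -0.0, -0.0]
ft_force: [1.2, 0.4, -0.2]
width: 0.0871
grip_force: 0.0
```

Request:
step_arm(delta_pos=[[0.72, 1, -0.1], [0.72, 1, -0.1], [0.72, 1, -0.1], [0.72, 1, -0.1], [0.72, 1, -0.1], [0.72, 1, -0.1], [0.72, 1, -0.1], [0.72, 1, -0.1], [0.72, 1, -0.1], [0.72, 1, -0.1], [0.72, 0.98, -0.1], [0.72, 0.98, -0.1]], turn=[0.93, 0.93, 0.93, 0.93, 0.93, 0.93, 0.93, 0.93, 0.93, 0.93, 0.93, 0.93], grip=0.3)

```text
time: 2.5
ee_pos: [0.599, -0.0055, 0.1921]
eef_rot: [0.087, 0.996, -0.0, -0.0]
ft_force: [1.4, -0.5, 0.4]
width: 0.061
grip_force: 0.0
```

```bash
cat > st.py <<'E'
from h import *
s=read_state();q=s['eef_rot'];print(s['ee_pos'].round(4),'yaw_y',np.degrees(np.arctan2(q[1]**2-q[0]**2,2*q[0]*q[1])).round(1),'J',s['joint_positions'].round(2),s['width'].round(4),s['time'],s['ft_force'].round(1))
E
python3 st.py
```

```text
Traceback (most recent call last):
  File "st.py", line 2, in <module>
    s=read_state();q=s['eef_rot'];print(s['ee_pos'].round(4),'yaw_y',np.degrees(np.arctan2(q[1]**2-q[0]**2,2*q[0]*q[1])).round(1),'J',s['joint_positions'].round(2),s['width'].round(4),s['time'],s['ft_force'].round(1))
                                                                                                                                                                    ^^^^^^^^^^^^^^^^
AttributeError: 'float' object has no attribute 'round'
```

Request:
step_arm(delta_pos=[[0, 0, -0.8], [0, 0, -0.8], [0, 0, -0.8], [0, 0, -0.8], [0, 0, -0.7], [0, 0, -0.6], [0, 0, -0.4], [0, 0, -0.2], [0, 0, 0]], turn=[0, 0, 0, 0, 0, 0, 0, 0, 0])

```text
time: 3.4
ee_pos: [0.5984, -0.0064, 0.0647]
eef_rot: [0.089, 0.996, 0.0, -0.0]
ft_force: [0.1, -0.4, -0.7]
width: 0.061
grip_force: 0.0
```

Request:
step_arm(delta_pos=[[0, 0, 0], [0, 0, 0], [0, 0, 0], [0, 0, 0], [0, 0, 0], [0, 0, 0], [0, 0, 0]], turn=[0, 0, 0, 0, 0, 0, 0], grip=1, newtons=15)

```text
time: 4.1
ee_pos: [0.599, -0.0037, 0.0652]
eef_rot: [0.089, 0.996, 0.002, 0.0]
ft_force: [3.1, 0.1, -3.9]
width: 0.0139
grip_force: 14.9
```

Request:
step_arm(delta_pos=[[0, 0, 0], [0, 0, 0], [0, 0, 0], [0, 0, 0], [0, 0, 0], [0, 0, 0], [0, 0, 0], [0, 0, 0], [0, 0, 0], [0, 0, 0], [0, 0, 0], [0, 0, 0]], turn=[-0.2, -0.4, -0.5, -0.6, -0.6, -0.6, -0.6, -0.6, -0.6, -0.6, -0.6, -0.6])

```text
time: 5.3
ee_pos: [0.6, -0.0018, 0.0651]
eef_rot: [0.461, 0.887, 0.003, 0.0]
ft_force: [9.6, 12.3, -8.7]
width: 0.0136
grip_force: 15.0
```

Request:
step_arm(delta_pos=[[0, 0, 0], [0, 0, 0], [0, 0, 0], [0, 0, 0], [0, 0, 0], [0, 0, 0], [0, 0, 0], [0, 0, 0], [0, 0, 0]], turn=[-0.6, -0.6, -0.6, -0.6, -0.5, -0.4, -0.2, 0, 0])

```text
time: 6.2
ee_pos: [0.6012, -0.0014, 0.0652]
eef_rot: [0.635, 0.773, 0.004, 0.0]
ft_force: [15.9, 13.5, -14.0]
width: 0.014
grip_force: 15.0
```

```bash
sed -i "s/s\['width'\].round(4)/s['width']/" st.py; python3 st.py
python3 - <<'E'
from h import *
for n in('top','scene'):
    c=shot(n,n+'1')
a=load('top1')['image'][110:275,235:410,::-1]
b=load('scene1')['image'][150:310,225:395,::-1]
f=lambda i:cv2.resize(i,(396,376),interpolation=cv2.INTER_CUBIC)
cv2.imwrite('pics/c3.png',np.hstack([f(a),f(b)]))
E
```

```text
[ 0.6012 -0.0014  0.0652] yaw_y 11.2 J [ 0.34  0.46 -0.51  1.68  0.25  1.06 -0.05] 0.014030037957914724 6.2 [ 15.9  13.5 -14. ]
```

View pics/c3.png

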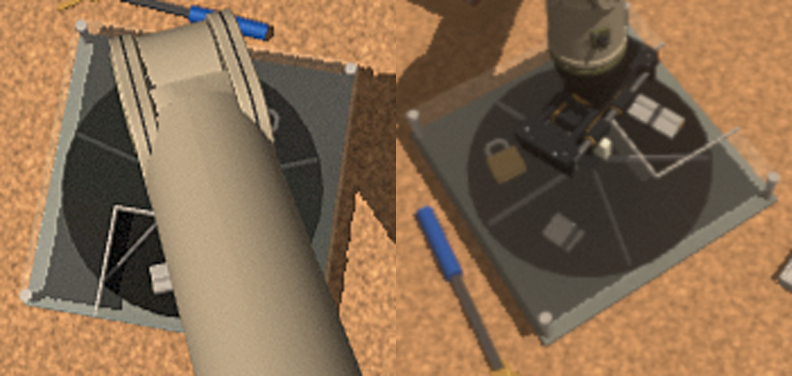

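The left crop shows the left end of the cylinder bright (uncovered) at (162,278). In the right crop the whole cylinder lies in the cut-out at (657,115), with the arm over the handle. I release, lift and step aside for a clear measurement.

Request:
step_arm(delta_pos=[[0, 0, 0], [0, 0, 0], [0, 0, 0], [0, 0, 0], [0, 0, 0.4], [0, 0, 0.8], [0, 0, 0.8], [0, 0, 0.8], [0, 0, 0.8], [0, 0, 0.8], [0, 0.5, 0.6], [0, 0.8, 0]], turn=[0, 0, 0, 0, 0, 0, 0, 0, 0, 0, 0, 0], grip=0.3)

```text
time: 7.5
ee_pos: [0.5998, 0.0259, 0.1931]
eef_rot: [0.637, 0.771, 0.001, 0.002]
ft_force: [0.5, 0.1, -0.3]
width: 0.0612
grip_force: 0.0
```

Request:
step_arm(delta_pos=[[-0.3, 1, 0], [-0.3, 1, 0], [-0.3, 1, 0], [-0.3, 1, 0], [-0.3, 1, 0], [-0.3, 1, 0], [-0.3, 1, 0], [-0.3, 1, 0], [-0.3, 1, 0], [-0.3, 0.5, 0]], turn=[0, 0, 0, 0, 0, 0, 0, 0, 0, 0])

```text
time: 8.5
ee_pos: [0.5221, 0.2668, 0.1905]
eef_rot: [0.635, 0.773, 0.0, -0.0]
ft_force: [-0.2, 0.1, -0.1]
width: 0.061
grip_force: 0.0
```

```bash
python3 st.py
python3 - <<'E'
from h import *
for n in('top','scene'):
    c=shot(n,n+'2')
a=load('top2')['image'][165:265,265:365,::-1]
b=load('scene2')['image'][165:265,285:385,::-1]
f=lambda i:cv2.resize(i,(400,400),interpolation=cv2.INTER_CUBIC)
cv2.imwrite('pics/c4.png',np.hstack([f(a),f(b)]))
E
```

```text
[0.5221 0.2668 0.1905] yaw_y 11.2 J [-0.    0.34 -0.67  1.58  0.22  1.29 -0.51] 0.06096870359310714 8.5 [-0.2  0.1 -0.1]
```

View pics/c4.png

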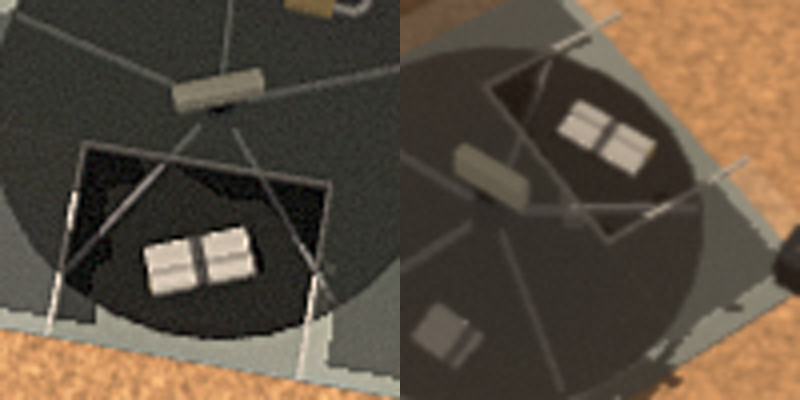

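Now the cylinder lies fully in the cut-out: centre at crop-left (200,261), with ends at (148,268) and (253,249). In crop-right the centre is (607,137).

Run:
```python
from h import *
A=load('top2');B=load('scene2')
T=lambda u,v:(265+u/4,165+v/4);S=lambda u,v:(285+(u-400)/4,165+v/4)
def ang(a,b):d=b-a;return np.degrees(np.arctan2(d[1],d[0])).round(1),np.linalg.norm(d[:2]).round(4)
for n,p,q in [('cen',T(200,261),S(607,137)),('cornL',T(143,243),S(577+80,148)),('cornR',T(248,227),S(557,128))]:
    x,e=tri(A,p,B,q);print(n,x.round(4),round(e,4),dep(A,*p).round(4),dep(B,*q).round(4))
P=[atz(A,*T(*p),.033) for p in((148,268),(253,249))];print('top ends',P,ang(P[0],P[1]))
Q=[atz(B,*S(*p),.033) for p in((567,113),(647,161))];print('scene ends',Q,ang(Q[0],Q[1]))
# cylinder points from depth: height 27..42mm within mouth region
for c,n in((A,'top'),(B,'scene')):
    pts=[]
    for v in range(165,265):
        for u in range(265,385):
            z=c['z_map'][v,u]
            if z>0:
                o,d=ray(c,u,v);p=o+d*z
                if .026<p[2]<.042 and np.hypot(p[0]-.49,p[1]-.013)<.05 and c['image'][v,u].min()>90:pts.append(p)
    pts=np.array(pts);r=cv2.minAreaRect(pts[:,:2].astype(np.float32)*1000);print(n,len(pts),r,pts.mean(0),np.percentile(pts[:,2],[5,50,95]))
```

```text
cen [0.4925 0.0096 0.0234] 0.0014 [0.4919 0.0088 0.0343] [0.4961 0.0138 0.0314]
cornL [0.496  0.0524 0.0605] 0.0177 [0.5059 0.0478 0.0197] [0.4698 0.043  0.0203]
cornR [ 0.5151 -0.0229  0.0245] 0.0015 [ 0.5162 -0.0236  0.0197] [ 0.5138 -0.0233  0.0225]
top ends [array([0.48760726, 0.04361967, 0.033     ]), array([ 0.49977918, -0.0266298 ,  0.033     ])] (np.float64(-80.2), np.float64(0.0713))
scene ends [array([ 0.50336004, -0.02294241,  0.033     ]), array([0.49054786, 0.05117614, 0.033     ])] (np.float64(99.8), np.float64(0.0752))
top 283 ((493.73455810546875, 10.756797790527344), (32.64265441894531, 70.04495239257812), 11.398567199707031) [0.49325732 0.01098221 0.03224211] [0.02781326 0.03185119 0.03729376]
scene 191 ((495.76849365234375, 10.319221496582031), (33.91537857055664, 70.97432708740234), 9.716463088989258) [0.49603115 0.01161498 0.03210291] [0.02754407 0.03211587 0.03712517]
```

Both views agree: centre (0.4945,0.0105), top at 37 mm, 70×33 mm, closing direction about 10.5° (tool at 11.2°). I move over it first.

Request:
step_arm(delta_pos=[[-0.1, -0.6, 0], [-0.1, -1, 0], [-0.1, -1, 0], [-0.1, -1, 0], [-0.1, -1, 0], [-0.1, -1, -0.4], [-0.1, -1, -0.6], [-0.1, -1, -0.6], [-0.1, -1, -0.6], [-0.1, -1, -0.6], [-0.1, -0.65, -0.6], [0, 0, -0.2]], turn=[0, 0, 0, 0, 0, 0, 0, 0, 0, 0, 0, -0.1])

```text
time: 9.8
ee_pos: [0.4946, 0.0021, 0.0987]
eef_rot: [0.644, 0.765, -0.001, -0.0]
ft_force: [0.3, 0.1, 0.2]
width: 0.0611
grip_force: 0.0
```

Request:
step_arm(delta_pos=[[0, 0, -0.2], [0, 0, -0.4], [0, 0, -0.4]], turn=[0, 0, 0])

```text
time: 10.1
ee_pos: [0.4965, 0.008, 0.0749]
eef_rot: [0.64, 0.768, 0.0, 0.0]
ft_force: [0.6, 0.2, -0.2]
width: 0.061
grip_force: 0.0
```

Request:
step_arm(delta_pos=[[-0.05, 0.05, -0.4], [0, 0.05, -0.4], [0, 0, -0.4], [0, 0, -0.3], [0, 0, -0.25], [0, 0, -0.15], [0, 0, 0], [0, 0, 0]], turn=[0, 0, 0, 0, 0, 0, 0, 0])

```text
time: 10.9
ee_pos: [0.4951, 0.0098, 0.0278]
eef_rot: [0.641, 0.768, 0.0, 0.0]
ft_force: [0.7, -0.5, -0.6]
width: 0.061
grip_force: 0.0
```

Request:
step_arm(delta_pos=[[0, 0, -0.1], [0, 0, -0.06], [0, 0, 0]], turn=[0, 0, 0])

```text
time: 11.2
ee_pos: [0.4948, 0.0098, 0.0235]
eef_rot: [0.641, 0.768, -0.0, 0.0]
ft_force: [0.3, 0.3, -0.1]
width: 0.0612
grip_force: 0.0
```

Request:
step_arm(delta_pos=[[0, 0, 0], [0, 0, 0], [0, 0, 0], [0, 0, 0], [0, 0, 0], [0, 0, 0], [0, 0, 0]], turn=[0, 0, 0, 0, 0, 0, 0], grip=1, newtons=25)

```text
time: 11.9
ee_pos: [0.4948, 0.0098, 0.0236]
eef_rot: [0.641, 0.768, -0.0, -0.0]
ft_force: [-1.5, 0.3, 1.3]
width: 0.0325
grip_force: 25.0
```

Request:
step_arm(delta_pos=[[0, 0, 0.2], [0, 0, 0.4], [0, 0, 0.5], [0, 0, 0.6], [0, 0, 0.6], [0, 0, 0.6], [0, 0, 0.6], [0, 0, 0.6], [0, 0, 0.4], [0, 0, 0.2]], turn=[0, 0, 0, 0, 0, 0, 0, 0, 0, 0])

```text
time: 12.9
ee_pos: [0.4954, 0.0099, 0.1426]
eef_rot: [0.641, 0.768, 0.001, 0.001]
ft_force: [0.2, 0.6, -2.6]
width: 0.0323
grip_force: 25.0
```

Request:
step_arm(delta_pos=[[-0.05, 0.4, 0], [-0.1, 0.8, 0], [-0.1, 0.9, 0], [-0.1, 0.9, 0], [-0.1, 0.9, 0], [-0.1, 0.9, 0], [-0.1, 0.9, 0], [-0.1, 0.9, 0], [-0.1, 0.9, 0], [-0.1, 0.9, 0], [-0.1, 0.9, 0], [0, 0.9, 0]], turn=[0, 0, 0, 0, 0, 0, 0, 0, 0, 0, 0, 0])

```text
time: 14.1
ee_pos: [0.4673, 0.2664, 0.1404]
eef_rot: [0.64, 0.768, -0.0, -0.0]
ft_force: [0.2, -0.8, -2.3]
width: 0.0323
grip_force: 25.0
```

Request:
step_arm(delta_pos=[[0, 0.9, 0], [0, 0.9, 0], [0, 0.6, -0.2], [0, 0.4, -0.4], [0, 0.2, -0.4], [0, 0, -0.4], [0, 0, -0.4], [0, 0, 0]], turn=[0, 0, 0, 0, 0, 0, 0, 0])

```text
time: 14.9
ee_pos: [0.4681, 0.3382, 0.0941]
eef_rot: [0.641, 0.767, -0.001, -0.0]
ft_force: [-0.2, -0.1, -2.4]
width: 0.0324
grip_force: 25.0
```

```bash
python3 st.py
python3 - <<'E'
from h import *
c=shot('scene','scene3')
cv2.imwrite('pics/c5.png',cv2.resize(c['image'][170:320,340:540,::-1],(800,600),interpolation=cv2.INTER_CUBIC))
E
```

```text
[0.4681 0.3382 0.0941] yaw_y 10.2 J [-0.13  0.43 -0.7   1.71  0.3   1.12 -0.75] 0.03242149948258914 14.9 [-0.2 -0.1 -2.4]
```

View pics/c5.png

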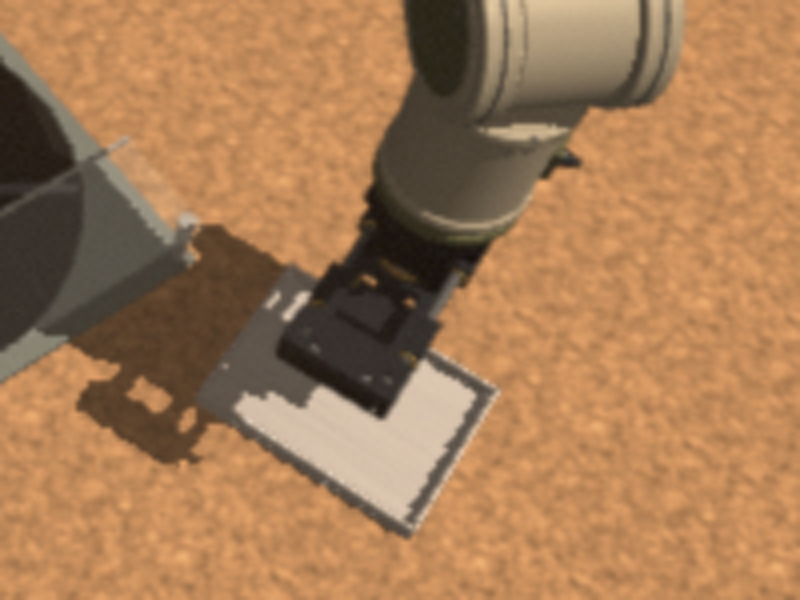

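The gripper is well inside the tray outline, at (345,340) in the crop. I lower gently and watch the force.

Request:
step_arm(delta_pos=[[0, 0, -0.3], [0, 0, -0.5], [0, 0, -0.5], [0, 0, -0.5], [0, 0, -0.4], [0, 0, -0.4], [0, 0, -0.3], [0, 0, -0.2], [0, 0, -0.1], [0, 0, 0], [0, 0, 0]], turn=[0, 0, 0, 0, 0, 0, 0, 0, 0, 0, 0])

```text
time: 16.05
ee_pos: [0.4688, 0.34, 0.0165]
eef_rot: [0.641, 0.768, 0.0, 0.0]
ft_force: [0.3, -0.2, -2.3]
width: 0.0322
grip_force: 25.0
```

Request:
step_arm(delta_pos=[[0, 0, -0.1], [0, 0, -0.1], [0, 0, -0.1], [0, 0, 0], [0, 0, 0]], turn=[0, 0, 0, 0, 0])

```text
time: 16.55
ee_pos: [0.4685, 0.3398, 0.0085]
eef_rot: [0.641, 0.768, -0.0, -0.0]
ft_force: [-0.1, -0.5, -2.5]
width: 0.0325
grip_force: 25.0
```

Request:
step_arm(delta_pos=[[0, 0, -0.04], [0, 0, -0.04], [0, 0, 0], [0, 0, 0]], turn=[0, 0, 0, 0])

```text
time: 16.95
ee_pos: [0.4687, 0.3399, 0.0067]
eef_rot: [0.641, 0.768, 0.0, 0.0]
ft_force: [-0.4, 0.7, -0.9]
width: 0.0325
grip_force: 25.0
```

Request:
step_arm(delta_pos=[[0, 0, -0.02], [0, 0, 0], [0, 0, 0]], turn=[0, 0, 0])

```text
time: 17.25
ee_pos: [0.4687, 0.3399, 0.0066]
eef_rot: [0.641, 0.768, 0.0, 0.0]
ft_force: [-2.9, -2.2, 5.4]
width: 0.0329
grip_force: 25.0
```

Seated, with the force now upward at 5 N. I open gently, lift and look.

Request:
step_arm(delta_pos=[[0, 0, 0], [0, 0, 0], [0, 0, 0], [0, 0, 0], [0, 0, 0.2], [0, 0, 0.4], [0, 0, 0.6], [0, 0, 0.8], [0, 0, 0.8], [0, 0, 0.8], [0, 0, 0.8], [0, 0, 0.8]], turn=[0, 0, 0, 0, 0, 0, 0, 0, 0, 0, 0, 0], grip=0.25)

```text
time: 18.45
ee_pos: [0.4686, 0.3401, 0.1384]
eef_rot: [0.641, 0.768, 0.001, 0.0]
ft_force: [1.2, -0.6, 0.7]
width: 0.065
grip_force: 0.0
```

Request:
step_arm(delta_pos=[[0, -0.5, 0.5], [0, -1, 0.5], [0, -1, 0], [0, -1, 0], [0, -1, 0], [0, -1, 0], [0, -0.5, 0], [0, 0, 0], [0, 0, 0], [0, 0, 0]], turn=[0, 0, 0, 0, 0, 0, 0, 0, 0, 0])

```text
time: 19.45
ee_pos: [0.4684, 0.1913, 0.1613]
eef_rot: [0.64, 0.768, 0.0, -0.0]
ft_force: [0.5, 0.0, 0.3]
width: 0.0653
grip_force: 0.0
```

```bash
python3 st.py
python3 - <<'E'
from h import *
c=shot('top','top4');d=shot('scene','scene4')
f=lambda i:cv2.resize(i[:,:,::-1],(400,400),interpolation=cv2.INTER_CUBIC)
cv2.imwrite('pics/c6.png',np.hstack([f(c['image'][110:290,150:330]),f(d['image'][150:330,300:480])]))
E
```

```text
[0.4684 0.1913 0.1613] yaw_y 10.4 J [ 0.16  0.18 -0.69  1.82  0.12  1.19 -0.39] 0.06529590873741102 19.45 [0.5 0.  0.3]
```

View pics/c6.png

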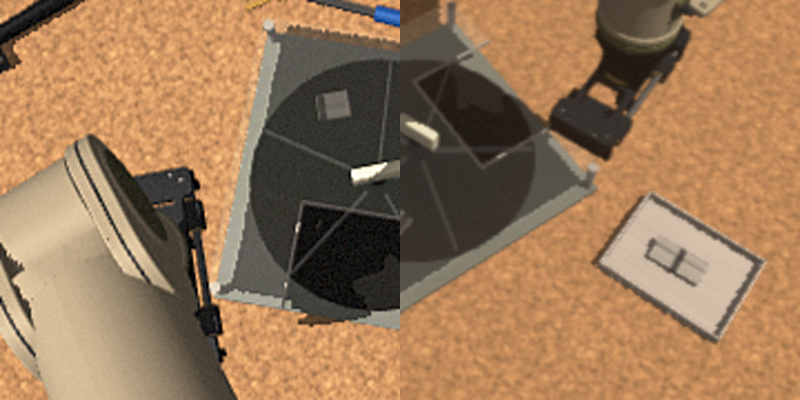

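The right crop shows the long cylinder lying flat in the tray at (677,262). In the left crop the short one is still in the carousel at (333,105). The padlock is outside both crops, but it was in the carousel after the turn and nothing has touched it since. I hand in.

```bash
python3 -c "
from bench import *
print(close_job())"
```

```text
the job is handed in; nothing more can be done
None
```

The job is handed in at about 19.5 s: the carousel was turned clockwise, the long cylinder was set down in the metal tray, and the short cylinder and padlock stayed in the carousel (the padlock was last seen just after the turn, and no verdict came back).

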